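Check a fired glaze test tile with the thermometer, then show its code

TASK

A kiln shelf of fired glaze test tiles has just been set down on the bench. Take the infrared thermometer out of its holster, hold it steady for a good second aimed at the middle of the celadon (pale green) tile from about ten centimetres away without touching the tile, and put it back down fully in its holster. Then find the tile's bare coded end by the small notch in its corner, pick the tile up by the opposite, glazed end, and finish still holding it motionless and well clear of the bench (20 cm or so up) with the code over the grey viewing mat, code face upward and the coded end tipped up at about 40 degrees; disturb nothing else on the bench.

Things in the scene. Friction and masses are not known exactly. Their poses are not given: they have to be found in the camera images.
- tile: The celadon test tile, loose, 0.11 kg, 110 x 42 x 12 mm (x, y, z), lying flat on the kiln shelf, code face up, at any yaw. Origin: centre of its underside. +x points along its length to the bare coded end, +z out of the code face. Pale green glaze covers x = -55 to +15 mm; the bare buff end is x = +15 to +55 mm. The 12 x 12 mm notch is cut out of the corner at +x, +y.
- tile_label (a point): Centre of the code (three dark brown strokes painted across the bare end) on the celadon tile's upper face: at (33, 0, 12) mm in the tile's frame.
- shelf: Kiln shelf, a fixed buff slab 200 x 380 mm (x, y) on four stub props, its top 40 mm above the bench. Origin: bench level, under its centre. The three tiles lie on it in a row along its y, about 130 mm apart; which is where varies.
- thermometer: Infrared thermometer, pistol form, yellow and black, loose, 0.22 kg, standing nose down in its holster. Origin: centre of the lens at the nose; it measures along its own -z axis, all the time (no trigger to pull). +z runs up the barrel to the display on its rear end at z = 115 mm. Lens tube 34 mm diameter, z = 0 to 20 mm; body 50 x 42 mm (x, y), z = 20 to 115 mm.
- holster: Dark bench holster, fixed, foot 130 x 110 mm. Its upright pocket is 56 x 48 mm (x, y) inside, walls to 66 mm height, then lips flared to 80 mm; a ledge 34 mm up carries the thermometer's body. Origin: centre of the foot at bench level. Home: thermometer origin over the holster's, 14 mm above it, same yaw (handle to the holster's -x).
- tile_grip (a point): Where to grip the celadon tile across its 42 mm width: in the glazed half, at (-34, 0, 6) mm in the tile's frame.
- thermometer_grip (a point): Where to grip the thermometer's body across its 42 mm (y) sides: at (0, 0, 98) mm in its frame, 17 mm below its rear end. The handle, 32 mm wide, sticks out towards its -x to x = -117 mm, its underside at z = 70 mm by the body, its top at z = 128 mm at the end.
- mat: Grey viewing mat with white border, fixed flat on the bench, 180 x 140 x 3 mm (x, y, z). Origin: centre of its underside. Mat and holster stand one on each side of the kiln shelf; which is left and which is right varies.
- tile_rust: Bystander: rust-brown test tile of the same shape on the kiln shelf, loose. Origin: centre of its underside; x to its notched end.
- tile_cobalt: Bystander: dark blue test tile of the same shape on the kiln shelf, loose. Origin: centre of its underside; x to its notched end.
- glaze_jar: Bystander beyond the mat or holster: green jar with white cap, 68 mm diameter, 85 mm tall, loose. Origin: centre of its underside.
- slip_jar: Bystander beyond the mat or holster: brown jar with black cap, 68 mm diameter, 85 mm tall, loose. Origin: centre of its underside.
- beaker: Bystander behind the shelf: bare clay beaker, 72 mm diameter, 85 mm tall, loose. Origin: centre of its underside.
- kiln_prop: Bystander behind the shelf: upright cream kiln prop, 42 mm diameter, 75 mm tall, loose. Origin: centre of its underside.
- glaze_brush: Bystander near the robot: a brush lying on the bench, loose, about 20 mm thick. Origin: centre of its underside.
There are look-alikes about, which are no part of the job. There is more than one size of the holster; the one meant has the size given above.

How it is judged (in metres and radians):
On the way, in this order (a step that is already met when the one before it is completed fails the run):
1. the held thermometer is aimed at the middle of the celadon tile, steady, while the tile lies untouched (contact force between the fingers and thermometer above 0.5 N and x of tile in the frame of thermometer between -0.014 and 0.014 m and y of tile in the frame of thermometer between -0.014 and 0.014 m and z of tile in the frame of thermometer between -0.22 and -0.05 m and linear speed of thermometer below 0.02 m/s and angular speed of thermometer below 0.15 rad/s and distance of tile from where it was at the start of the episode below 0.01 m), for 0.8 s.
2. the thermometer stands fully home in its holster, released (horizontal distance between thermometer and holster below 0.008 m and z of thermometer in the frame of holster below 0.02 m and angle between thermometer's own z axis and vertical below 0.12 rad and contact force between the fingers and thermometer below 0.1 N), for 0.2 s.
At the end, for the whole second after the job is handed in: Tile held still by its glazed half, touching only the gripper: code over the mat and 15 cm or more above the bench, coded end raised 25 degrees or more, code face within 65 degrees of up. Thermometer released in its holster: within 8 mm, upright within 7 degrees, down within 6 mm (all of step 2 and contact force between the fingers and tile above 0.5 N and x of the grasp point in the frame of tile below 0 m and height (world z) of tile_label above 0.15 m and contact force between tile and shelf below 0.05 N and angle between tile's own x axis and vertical below 1.13 rad and angle between tile's own z axis and vertical below 1.13 rad and x of tile_label in the frame of mat between -0.09 and 0.09 m and y of tile_label in the frame of mat between -0.07 and 0.07 m and linear speed of tile below 0.02 m/s and angular speed of tile below 0.15 rad/s); the arm keeps its last pose, push and grip.
It fails at once if the thermometer is let go more than 2 cm above its place in the holster (z of thermometer in the frame of holster above 0.034 m and contact force between the fingers and thermometer below 0.05 N).
It fails at once if the thermometer touches the celadon tile (contact force between thermometer and tile above 0.3 N).
It fails at once if another tile is displaced by more than 2 cm (distance of any of tile_rust, tile_cobalt from where it was at the start of the episode above 0.02 m).
It fails at once if a jar, the beaker, the kiln prop or the brush is displaced by more than 2 cm (distance of any of glaze_jar, slip_jar, beaker, kiln_prop, glaze_brush from where it was at the start of the episode above 0.02 m).
It also fails if it takes over 58 s, if anything falls off the work surface, if the arm or the gripper's body presses on something with over 40 N, if the wrist force passes 120 N, or if a joint passes its speed limit or range.

ROBOT

A 6-joint arm with a two-finger parallel gripper is mounted at the origin on the work surface. World frame = base frame: x ahead of the robot, y to its left, z up, the work surface at z = 0. Lengths are in m, angles in degrees, forces in N, time in s.
With the tool pointing down it reaches from about 0.35 to 0.875 m from the base axis. Payload 4.2 kg.
Tool frame: the origin (TCP) lies midway between the tips of the shut fingers; the grasp point (between the pads) lies 19 mm behind it (r.pinch_z is the distance from the TCP to the grasp point, in m); z points along the fingers, y is the line along which they close (so a half turn about z gives the same grasp; the last joint's range is limited). The gripper opens to 87 mm and grips with 3 to 60 N. Pads are 19 mm wide; open, the fingers measure 117 mm over their backs; the gripper's body (75 mm by 190 mm) begins 51 mm behind the grasp point.
Start: joints at [-51.761, 22.042, 0.453, 0, -68.411, -14.817], TCP at [0.248, -0.573, 0.223] pointing down, gripper open.
Joint ranges: [-179.83, 179.83], [-69.29, 118.12], [-61.27, 80.66], [-181.25, 117.63], [-171.15, -9.14], [-177.46, 177.46]. Speed limits (degrees/s): [159.86, 159.86, 180, 180, 180, 180].

INTERFACE

Orientations are given as a 3x3 rotation matrix whose columns are the frame's x, y, z axes.
In Python, from station import r, imaging, models gives the robot as it stands. The module is installed in compiled form; this text tells all that it offers.
- The arm moves only by the tool apply_moves, never from a script. Its argument "moves" is a list of rows, each a list of 2 entries, a list of its own where there are three numbers: the shift along the tool's x, y, z in m, then the turn about the tool's z in degrees. A call has 1 to 5 rows; each row shifts and turns the commanded pose from where the row before left it, along the tool's axes as they then stand; what a row does not reach is not made up. A row lasts 1/12 s, in which the tool goes at most 41.7 mm and 7.16 degrees, less where a joint would pass 70% of its speed; a pose out of reach is approached as far as the arm can. A call is refused whole if a number of a shift passes 0.0417 or a number of a turn 7.16, either way. A call with a gripper value outside its range is refused whole. "hand" is the finger opening in m, from 0 to 0.087, set as the call begins (left out, the last holds). The fingers move at their own pace and stop on an object; the grip force is fixed at half the most. Time passes only in rows, so rows that do not move let the fingers close. It gives the time, the measured TCP pose, the force, the opening and the grip force at its end, in the units of the state.
- r.sense(): the state, without advancing time (a new reading comes with each control period).
- imaging.capture(name): name is "scene" or "top" or "wrist"; returns a dict with "frame" (420x560x3 uint8, blue, green, red), "intrinsics" (3x3 intrinsics, pixels), "dist" ([k1, k2, p1, p2, k3] as OpenCV has them; the pictures are not rectified), "eye" and "orientation" of the camera in the world. Camera axes: x right, y down, z forward; pixel columns grow to the right and rows downward; lengths in m; the calibration is good to about 2 mm. A picture is of the moment at which its call begins. There is no depth.
- r.finish_job(): hands the job in; it is judged then, once.
Trained networks look in a picture, given as the dict that the camera call returned (one of the last four; its "shot" number tells which), for a name from the list of things; names that differ only in an ending like _2 or _b are one class to them, and where a whole thing is asked for, a point or a joint stands for the part that bears it (a point fixed in the world has none). Each returns a list of dicts, best first, with "confidence" (0 to 1); they miss things now and then, are a little off and sometimes report something else, mostly with a low value. They report only what shows in the picture. A call takes as long as a camera call. They do not tell look-alikes from the thing itself.
- models.cut_out(picture, target): "region" (420x560 bool, what is visible of it) and "extent" ([left, top, width, height] as shares, 0 to 1, of the picture: columns of its width, rows of its height, round what is visible of it).
- models.place_of(picture, target): "at" ([column, row] as shares, 0 to 1, of the picture: columns of its width, rows of its height: a listed point, or the origin of a listed thing).
The state is a dict: "time_s": time; "joints": joint angles; "joint_velocities": joint speeds; "effort": joint torques, N m; "tcp_pos": TCP position; "ee_rot": TCP orientation; "wrist_force": force on the tool from outside, world axes, zero at the start; "moment": the same for the moment, N m; "gripper_width": opening from 0.0 (shut) to 1.0 (fully open); "gripper_force": force on a finger pad.
Only numpy, scipy, OpenCV 4.12 (cv2) and the standard library are available. Lean on these libraries where they do the work, as an engineer would, in place of code of your own. Each camera call takes 0.05 s, during which the arm holds its last target. There are 200 camera calls.

## Working session

There is one attempt and no reset: what is moved stays moved. The work goes in short steps, Python scripts to look and compute and a tool call to move; the robot and the scene stay as the last step left them, time stands still between calls to the robot, and variables do not carry over. Pictures are saved under pics/ and viewed, at most 10 in all, crops included, and the job is handed in when it is done.

Besides the shell and the picture viewer there is one more tool, called after "Request:" as name(argument=value, ...) on one line, values as JSON. apply_moves: Moves the arm, as the interface text tells. Its arguments: {"type":"object","properties":{"moves":{"type":"array"},"hand":{"type":"number"}},"required":["moves"]}

```bash
mkdir -p pics
cat > h.py <<'E'
import numpy as np, cv2
from station import r, imaging, models
def ray(c,uv):
    p=cv2.undistortPoints(np.array(uv,float).reshape(-1,1,2),np.array(c["intrinsics"]),np.array(c["dist"])).reshape(-1,2)
    d=np.c_[p,np.ones(len(p))]@np.array(c["orientation"]).T
    return np.array(c["eye"]),d
def onz(c,uv,z):
    e,d=ray(c,uv); return e+d*((z-e[2])/d[:,2])[:,None]
def px(at): return np.array(at)*[560,420]
def proj(c,P):
    R=np.array(c["orientation"]); t=-R.T@np.array(c["eye"])
    return cv2.projectPoints(np.array(P,float).reshape(-1,1,3),cv2.Rodrigues(R.T)[0],t,np.array(c["intrinsics"]),np.array(c["dist"]))[0].reshape(-1,2)
E
python3 - <<'E'
from h import *
np.set_printoptions(precision=3,suppress=True)
Z=dict(tile=.04,tile_label=.052,tile_grip=.046,shelf=0,thermometer=.014,thermometer_grip=.112,holster=0,mat=0,tile_rust=.04,tile_cobalt=.04,glaze_jar=0,slip_jar=0,beaker=0,kiln_prop=0,glaze_brush=0)
for n in ("scene","top"):
    c=imaging.capture(n); cv2.imwrite(f"pics/{n}0.png",c["frame"])
    print(n,c["eye"],np.array(c["orientation"])[:,2])
    for k,z in Z.items():
        for m in models.place_of(c,k)[:3]:
            if m["confidence"]>.2: p=px(m["at"]); print(k,round(m["confidence"],2),p.round(1),onz(c,p,z)[0][:2])
E
```

```text
scene [1.122 0.122 1.132] [-0.536 -0.093 -0.839]
tile 0.78 [268.2 246.7] [ 0.537 -0.025]
tile_label 0.67 [267.3 257.4] [ 0.573 -0.021]
tile_grip 0.71 [260.4 234.6] [ 0.508 -0.05 ]
shelf 0.81 [268.1 247.8] [ 0.519 -0.03 ]
thermometer 0.77 [130.3 218.6] [ 0.49  -0.411]
thermometer_grip 0.93 [123.7 199. ] [ 0.492 -0.4  ]
thermometer_grip 0.68 [319.9 248.7] [0.564 0.106]
holster 0.97 [134.9 221.7] [ 0.49  -0.402]
holster 0.84 [205.4 156.5] [ 0.242 -0.265]
holster 0.57 [409.8 309.9] [0.639 0.337]
mat 0.82 [437.5 250.4] [0.465 0.406]
mat 0.49 [412.7 312.8] [0.646 0.345]
tile_rust 0.64 [216.2 227.8] [ 0.501 -0.167]
tile_rust 0.59 [319.2 250.8] [0.531 0.104]
tile_rust 0.42 [238.5 307.1] [ 0.706 -0.067]
tile_cobalt 0.85 [216.4 228. ] [ 0.501 -0.167]
tile_cobalt 0.39 [440.5 249.9] [0.486 0.404]
glaze_jar 0.94 [410.5 308.5] [0.636 0.339]
glaze_jar 0.31 [266.3 249.2] [ 0.523 -0.034]
slip_jar 0.82 [150.5 283.2] [ 0.66  -0.306]
beaker 0.75 [288.6 321.3] [0.709 0.052]
kiln_prop 0.58 [236.8 305.3] [ 0.687 -0.079]
glaze_brush 0.86 [356.4 194.6] [0.318 0.186]
top [0.397 0.019 1.237] [ 0.079 -0.028 -0.
[... 288 characters left out ...]
.9 205.4] [ 0.491 -0.441]
thermometer_grip 0.89 [438.3 203.2] [ 0.489 -0.403]
thermometer_grip 0.61 [291.  176.1] [ 0.554 -0.017]
thermometer_grip 0.29 [385.1 147.6] [ 0.633 -0.263]
holster 0.96 [379.3 290.1] [ 0.251 -0.273]
holster 0.78 [421.2 206.4] [ 0.489 -0.395]
holster 0.44 [215.6 265.6] [0.314 0.187]
mat 0.91 [137.1 209.8] [0.466 0.411]
tile_rust 0.6 [245.3 188.6] [0.527 0.106]
tile_rust 0.47 [298.  194.9] [ 0.512 -0.039]
tile_cobalt 0.74 [338.4 195.5] [ 0.512 -0.151]
glaze_jar 0.83 [167.  150.7] [0.636 0.333]
slip_jar 0.72 [389.5 144.9] [ 0.665 -0.304]
slip_jar 0.56 [300.9 195. ] [ 0.516 -0.049]
kiln_prop 0.51 [308.  136.8] [ 0.684 -0.068]
glaze_brush 0.79 [215.4 265.9] [0.313 0.188]
```

View pics/scene0.png

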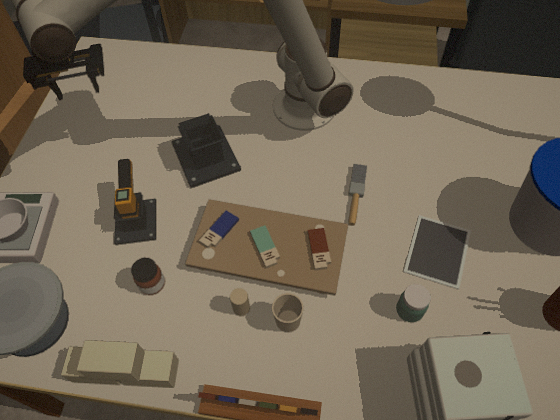

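View pics/top0.png

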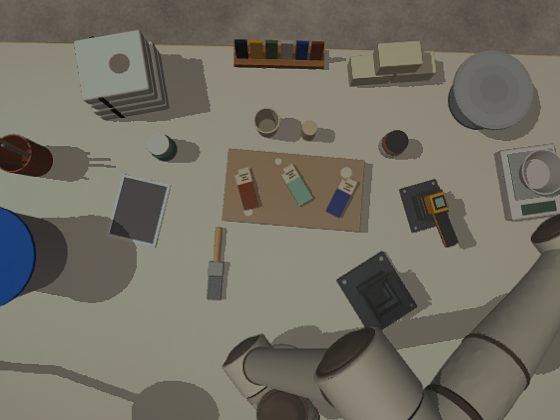

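Run:
```python
import cv2
a=cv2.imread("pics/top0.png")[130:320,220:470]
cv2.imwrite("pics/crop.png",cv2.resize(a,None,fx=3,fy=3,interpolation=cv2.INTER_CUBIC))
from h import *
print(np.array(r.sense()["ee_rot"]).round(3), r.pinch_z)
```

```text
[[-0.918 -0.398 -0.   ]
 [-0.398  0.918  0.   ]
 [ 0.     0.    -1.   ]] 0.0187
```

View pics/crop.png

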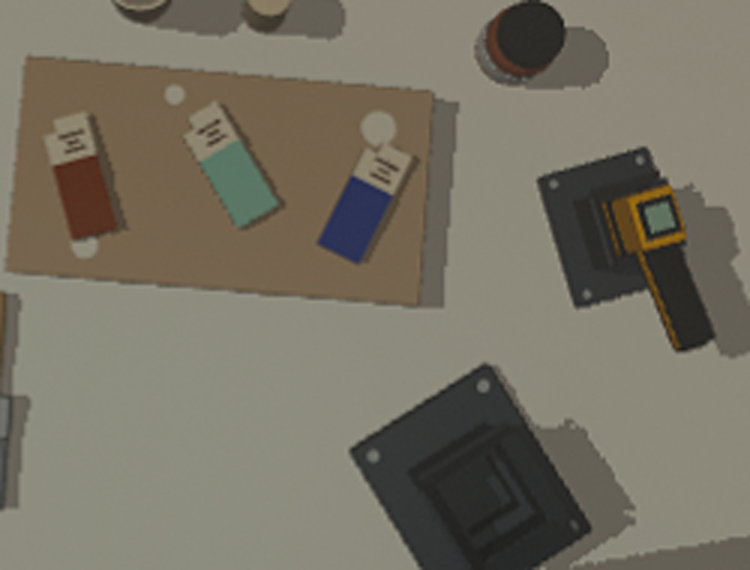

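Request:
apply_moves(moves=[[[-0.036,0.0075,0],0],[[-0.036,0.0075,0],0],[[-0.036,0.0075,0],0],[[-0.036,0.0075,0],0],[[-0.036,0.0075,0],0]], hand=0.087)

```text
time_s: 2.02
tcp_pos: [0.3998, -0.4664, 0.2228]
ee_rot: [[-0.918, -0.397, 0.0], [-0.397, 0.918, -0.0], [-0.0, -0.0, -1.0]]
wrist_force: [1.2, -0.1, 0.4]
gripper_width: 0.998
gripper_force: 0.0
```

Request:
apply_moves(moves=[[[-0.036,0.0075,0],0],[[-0.036,0.0075,0],0],[[-0.036,0.0075,0],0],[[0,0,0],6.4],[[0,0,0],0]])

```text
time_s: 2.43
tcp_pos: [0.4905, -0.4024, 0.2222]
ee_rot: [[-0.956, -0.294, -0.0], [-0.294, 0.956, 0.0], [0.0, 0.0, -1.0]]
wrist_force: [0.3, -0.6, -0.6]
gripper_width: 0.999
gripper_force: 0.0
```

Run:
```python
from h import *
np.set_printoptions(precision=4,suppress=True)
s=r.sense(); print(s["tcp_pos"],np.array(s["ee_rot"])[:,:2].T,s["time_s"])
for n in ("wrist","top"):
    c=imaging.capture(n); cv2.imwrite(f"pics/{n}1.png",c["frame"])
    print(n,c["eye"],np.array(c["orientation"])[:,2])
    for k,z in dict(thermometer_grip=.112,thermometer=.014,holster=0).items():
        for m in models.place_of(c,k)[:2]:
            p=px(m["at"]); print(k,round(m["confidence"],2),p.round(1),onz(c,p,z)[0][:2])
```

```text
[ 0.4905 -0.4024  0.2222] [[-0.9558 -0.294   0.0002]
 [-0.294   0.9558  0.0004]] 2.4333
wrist [ 0.4084 -0.4259  0.384 ] [ 0.2915  0.0888 -0.9524]
thermometer_grip 0.94 [286.9 203.8] [ 0.4871 -0.399 ]
thermometer 0.83 [290.6 182.1] [ 0.4863 -0.3934]
thermometer 0.2 [460.6 255.2] [ 0.5158 -0.1383]
holster 0.92 [469.2   8.8] [ 0.2439 -0.2616]
top [0.3966 0.019  1.2372] [ 0.0789 -0.0276 -0.9965]
holster 0.58 [376.  295.3] [ 0.2361 -0.2638]
```

View pics/wrist1.png

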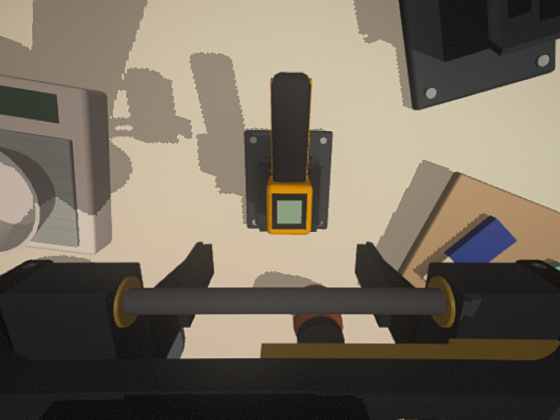

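Run:
```python
from h import *
np.set_printoptions(precision=4,suppress=True)
c=imaging.capture("wrist");s=r.sense();R=np.array(s["ee_rot"]);T=np.array(s["tcp_pos"])
for n,uv,z in [("BL",(268,234),.129),("BR",(310.5,234),.129),("disp",(289.5,212),.129),("handle top end L",(273,74),.142),("hR",(309,74),.142),("grip",(286.9,203.8),.112)]:
    print(n,((onz(c,uv,z)[0]-T)@R)[:2])
for d in models.cut_out(c,"thermometer")[:1]: 
    m=d["region"]
    for row in (90,120,150,195,205,215,225): 
        q=np.where(m[row])[0]; print(row,q.min(),q.max())
for n,uv in [("holeTL",(254,139)),("TR",(323,140)),("BL",(254,222))]: print(n,((onz(c,uv,.01)[0]-T)@R)[:2])
```

```text
BL [-0.0222 -0.0136]
BR [-0.0222  0.0263]
disp [-0.0005  0.0065]
handle top end L [ 0.1135 -0.0068]
hR [0.1135 0.0203]
grip [0.0022 0.0042]
90 271 313
120 272 311
150 272 309
195 268 312
205 268 312
215 268 313
225 268 312
holeTL [ 0.0551 -0.0359]
TR [0.0539 0.0498]
BL [-0.0548 -0.0394]
```

Request:
apply_moves(moves=[[[0.001,0.0065,0.02],0],[[0,0,0.03],0],[[0,0,0.03],0],[[0,0,0.03],0],[[0,0,0.019],0]])

```text
time_s: 3.35
tcp_pos: [0.4844, -0.3973, 0.0905]
ee_rot: [[-0.956, -0.292, -0.003], [-0.292, 0.956, 0.002], [0.002, 0.003, -1.0]]
wrist_force: [-0.4, -0.4, -0.1]
gripper_width: 1.004
gripper_force: 0.0
```

Request:
apply_moves(moves=[[[0,0,0],0],[[0,0,0],0],[[0,0,0],0],[[0,0,0],0],[[0,0,0],0]], hand=0.03)

```text
time_s: 3.77
tcp_pos: [0.487, -0.3986, 0.0955]
ee_rot: [[-0.956, -0.293, 0.003], [-0.293, 0.956, -0.002], [-0.003, -0.003, -1.0]]
wrist_force: [0.0, -0.5, 0.5]
gripper_width: 0.706
gripper_force: 0.0
```

Run:
```python
from h import *
s=r.sense(); print(s["tcp_pos"],s["ee_rot"],s["gripper_width"]*87,s["gripper_force"],s["wrist_force"],s["time_s"])
c=imaging.capture("top"); a=c["frame"]; cv2.imwrite("pics/top2.png",a)
c=imaging.capture("scene"); b=c["frame"]; cv2.imwrite("pics/scene2.png",b)
```

```text
[ 0.48697976 -0.39857976  0.09554738] [[-0.95613538 -0.29290792  0.0031762 ]
 [-0.2929142   0.95613718 -0.00172405]
 [-0.0025319  -0.00257878 -0.99999347]] 61.424503212238506 0.0 [ 0.01693961 -0.49190197  0.53868463] 3.7667
```

Request:
apply_moves(moves=[[[0,0,0],0],[[0,0,0],0],[[0,0,0],0],[[0,0,0],0],[[0,0,0],0]])

```text
time_s: 4.28
tcp_pos: [0.4863, -0.3982, 0.0941]
ee_rot: [[-0.956, -0.293, 0.001], [-0.293, 0.956, -0.001], [-0.001, -0.001, -1.0]]
wrist_force: [-0.5, 0.6, 3.1]
gripper_width: 0.483
gripper_force: 29.9
```

Request:
apply_moves(moves=[[[0,0,0],0],[[0,0,0],0],[[0,0,0],0],[[0,0,0],0]])

```text
time_s: 4.62
tcp_pos: [0.4863, -0.3982, 0.0941]
ee_rot: [[-0.956, -0.293, 0.001], [-0.293, 0.956, -0.001], [-0.001, -0.001, -1.0]]
wrist_force: [-0.2, 0.3, 5.9]
gripper_width: 0.478
gripper_force: 29.9
```

Request:
apply_moves(moves=[[[0,0,-0.015],0],[[0,0,-0.03],0],[[0,0,-0.035],0],[[0,0,-0.035],0],[[0,0,-0.02],0]])

```text
time_s: 5.03
tcp_pos: [0.4865, -0.3985, 0.2313]
ee_rot: [[-0.956, -0.293, 0.003], [-0.293, 0.956, -0.002], [-0.002, -0.002, -1.0]]
wrist_force: [0.5, -1.6, -0.3]
gripper_width: 0.476
gripper_force: 29.9
```

```bash
cat > tile.py <<'E'
from h import *
np.set_printoptions(precision=4,suppress=True)
def green(c,ztop=.052):
    hsv=cv2.cvtColor(c["frame"],cv2.COLOR_BGR2HSV)
    m=cv2.inRange(hsv,(60,50,40),(95,255,255))
    n,l,st,ce=cv2.connectedComponentsWithStats(m)
    out=[]
    for i in np.argsort(-st[1:,4])[:4]+1:
        ys,xs=np.where(l==i); P=onz(c,np.c_[xs,ys],ztop)[:,:2]
        (cx,cy),(w,h),a=cv2.minAreaRect((P*1000).astype(np.float32))
        if h>w: w,h,a=h,w,a-90
        out.append((st[i,4],ce[i].round(1),(cx,cy),(w,h),a))
    return out
if __name__=="__main__":
    for n in ("top","scene","wrist"):
        c=imaging.capture(n); cv2.imwrite(f"pics/{n}3.png",c["frame"])
        print(n)
        for o in green(c): print(o)
        for k,z in dict(tile=.04,tile_label=.052,tile_grip=.052).items():
            for m in models.place_of(c,k)[:1]:
                p=px(m["at"]); print(k,round(m["confidence"],2),p.round(1),onz(c,p,z)[0][:2])
    s=r.sense(); print(s["tcp_pos"],s["time_s"])
E
python3 tile.py
```

```text
top
(np.int32(363), array([299.1, 190.7]), (522.6323852539062, -41.49522399902344), (67.97965240478516, 40.38006591796875), 31.664661407470703)
(np.int32(112), array([166.8, 152.7]), (621.9498901367188, 323.5627746582031), (61.77384948730469, 42.347511291503906), -46.50851058959961)
(np.int32(4), array([164.5, 160. ]), (600.1404418945312, 326.0479736328125), (8.125548362731934, 3.854185342788696e-05), -88.9945856332779)
(np.int32(2), array([167.5, 136.5]), (665.189208984375, 320.31634521484375), (3.9241535663604736, 0.0), -133.97659301757812)
tile 0.71 [296.2 187.4] [ 0.5325 -0.0338]
tile_label 0.72 [289.4 175.8] [ 0.5627 -0.0144]
tile_grip 0.58 [301.3 194.4] [ 0.5122 -0.0474]
scene
(np.int32(48), array([266.5, 238.7]), (515.4921264648438, -30.469594955444336), (58.82248306274414, 30.089942932128906), -2.9689407348632812)
(np.int32(33), array([254.9, 233.3]), (508.4561767578125, -62.56029510498047), (22.477773666381836, 21.644622802734375), -46.598968505859375)
(np.int32(14), array([264.5, 248. ]), (548.5487670898438, -30.875303268432617), (16.97150421142578, 7.6084675788879395), -32.281646728515625)
(np.int32(10), array([260.6, 228.8]), (494.35638427734375, -50.996639251708984), (11.302159309387207, 10.71678352355957), -8.027999877929688)
tile 0.71 [267.6 246.8] [ 0.5374 -0.0263]
tile_label 0.8 [270.  256.2] [ 0.569  -0.0146]
tile_grip 0.93 [257.4 233.6] [ 0.5099 -0.0568]
wrist
(np.int32(1), array([553., 266.]), (480.1661071777344, -43.1766471862793), (0.0, 0.0), 0.0)
[ 0.4858 -0.3979  0.2277] 5.6333
```

Request:
apply_moves(moves=[[[-0.007,0.015,0],0],[[-0.0143,0.0305,0],0],[[-0.0143,0.0305,0],0],[[-0.0143,0.0305,0],0],[[-0.0143,0.0305,0],0]])

```text
time_s: 6.05
tcp_pos: [0.5072, -0.2469, 0.2284]
ee_rot: [[-0.956, -0.292, -0.0], [-0.292, 0.956, 0.0], [0.0, 0.0, -1.0]]
wrist_force: [0.8, 0.5, -1.3]
gripper_width: 0.484
gripper_force: 29.9
```

Request:
apply_moves(moves=[[[-0.0143,0.0305,0],0],[[-0.0143,0.0305,0],0],[[-0.0143,0.0305,0],0],[[-0.0143,0.0305,0],0],[[-0.0143,0.0305,0],0]])

```text
time_s: 6.47
tcp_pos: [0.531, -0.0798, 0.2287]
ee_rot: [[-0.956, -0.293, 0.0], [-0.293, 0.956, 0.0], [-0.0, -0.0, -1.0]]
wrist_force: [0.3, -0.3, -1.5]
gripper_width: 0.478
gripper_force: 29.9
```

Request:
apply_moves(moves=[[[-0.0143,0.0305,0],0],[[-0.0072,0.0156,0],0],[[0,0,0],0],[[0,0,0],0],[[0,0,0],0]])

```text
time_s: 6.88
tcp_pos: [0.5379, -0.0315, 0.2285]
ee_rot: [[-0.956, -0.293, -0.0], [-0.293, 0.956, -0.0], [0.0, -0.0, -1.0]]
wrist_force: [0.6, 0.3, -2.5]
gripper_width: 0.481
gripper_force: 29.9
```

Run:
```python
from h import *
np.set_printoptions(precision=4,suppress=True)
s=r.sense(); R=np.array(s["ee_rot"]);T=np.array(s["tcp_pos"]);print(T,R)
ims=[]
for n in ("wrist","scene"):
    c=imaging.capture(n)
    for k,z in dict(thermometer=.148,thermometer_grip=.246).items():
        for m in models.place_of(c,k)[:1]: p=px(m["at"]); print(n,k,round(m["confidence"],2),p.round(1),((onz(c,p,z)[0]-T)@R)[:2])
    ims.append(c["frame"])
cv2.imwrite("pics/m4.png",np.hstack([cv2.resize(ims[0][50:350,150:450],(400,400)),cv2.resize(ims[1][120:320,160:360],(400,400))]))
```

```text
[ 0.5379 -0.0315  0.2285] [[-0.9562 -0.2927 -0.0004]
 [-0.2927  0.9562 -0.0002]
 [ 0.0004 -0.0001 -1.    ]]
wrist thermometer 0.74 [285.2 221.9] [-0.0053  0.0026]
wrist thermometer_grip 0.75 [282.  277.1] [-0.0013  0.0005]
scene thermometer 0.95 [259.1 227. ] [-0.0055 -0.0106]
scene thermometer_grip 0.66 [258.3 202.8] [-0.0041 -0.0065]
```

View pics/m4.png

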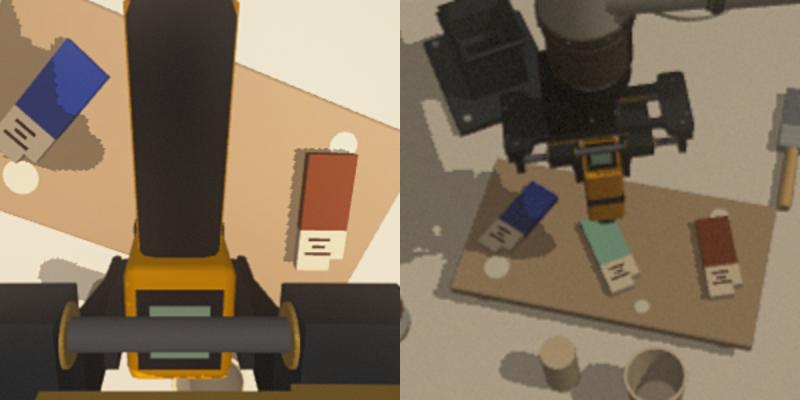

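Request:
apply_moves(moves=[[[0.002,0,0],0],[[0,0,0],0],[[0,0,0],0],[[0,0,0],0],[[0,0,0],0]])

```text
time_s: 7.6
tcp_pos: [0.5362, -0.0317, 0.2286]
ee_rot: [[-0.956, -0.293, 0.0], [-0.293, 0.956, 0.0], [-0.0, -0.0, -1.0]]
wrist_force: [0.1, 0.5, -0.5]
gripper_width: 0.481
gripper_force: 29.9
```

Request:
apply_moves(moves=[[[0,0,0],0],[[0,0,0],0],[[0,0,0],0],[[0,0,0],0],[[0,0,0],0]])

```text
time_s: 8.02
tcp_pos: [0.5362, -0.0317, 0.2286]
ee_rot: [[-0.956, -0.293, 0.0], [-0.293, 0.956, 0.0], [-0.0, 0.0, -1.0]]
wrist_force: [-0.5, 0.3, -1.7]
gripper_width: 0.481
gripper_force: 29.9
```

Request:
apply_moves(moves=[[[0,0,0],0],[[0,0,0],0],[[0,0,0],0],[[0,0,0],0],[[0,0,0],0]])

```text
time_s: 8.43
tcp_pos: [0.5362, -0.0317, 0.2286]
ee_rot: [[-0.956, -0.293, -0.0], [-0.293, 0.956, -0.0], [0.0, -0.0, -1.0]]
wrist_force: [0.2, -0.0, -1.9]
gripper_width: 0.483
gripper_force: 29.9
```

Request:
apply_moves(moves=[[[0.0072,-0.0156,0],0],[[0.0143,-0.0305,0],0],[[0.0143,-0.0305,0],0],[[0.0143,-0.0305,0],0],[[0.0143,-0.0305,0],0]])

```text
time_s: 8.85
tcp_pos: [0.5146, -0.1834, 0.2287]
ee_rot: [[-0.956, -0.294, 0.0], [-0.294, 0.956, -0.0], [-0.0, -0.0, -1.0]]
wrist_force: [0.9, -0.3, -1.7]
gripper_width: 0.48
gripper_force: 29.9
```

Request:
apply_moves(moves=[[[0.0143,-0.0305,0],0],[[0.0143,-0.0305,0],0],[[0.0143,-0.0305,0],0],[[0.0143,-0.0305,0],0],[[0.0143,-0.0305,0],0]])

```text
time_s: 9.27
tcp_pos: [0.4907, -0.3505, 0.2286]
ee_rot: [[-0.956, -0.293, 0.0], [-0.293, 0.956, 0.0], [-0.0, -0.0, -1.0]]
wrist_force: [0.4, 0.0, -2.5]
gripper_width: 0.48
gripper_force: 29.9
```

Request:
apply_moves(moves=[[[0.0143,-0.0305,0],0],[[0.005,-0.015,0],0],[[0,0,0],0],[[0,0,0],0],[[0,0,0],0]])

```text
time_s: 9.68
tcp_pos: [0.4859, -0.3975, 0.2283]
ee_rot: [[-0.956, -0.293, -0.0], [-0.293, 0.956, 0.001], [0.0, 0.001, -1.0]]
wrist_force: [-0.3, 0.7, -1.6]
gripper_width: 0.479
gripper_force: 29.9
```

Run:
```python
from h import *
np.set_printoptions(precision=5,suppress=True)
s=r.sense(); R=np.array(s["ee_rot"]);T=np.array(s["tcp_pos"]);print(T,R,s["wrist_force"],s["moment"])
G=np.array([.4863,-.3982,.0941]); print((G-T)@R, s["joint_velocities"])
```

```text
[ 0.48593 -0.3975   0.22827] [[-0.95618 -0.29279 -0.00045]
 [-0.29279  0.95618  0.00061]
 [ 0.00025  0.00071 -1.     ]] [-0.25652  0.70668 -1.62982] [ 0.06362 -0.00663 -0.01185]
[-0.00018 -0.00088  0.13417] [ 0.98165 -0.63394 -0.27456  0.09639 -0.01091  0.07709]
```

Request:
apply_moves(moves=[[[0,-0.0008,0.02],0],[[0,0,0.025],0],[[0,0,0.02],0],[[0,0,0.01],0],[[0,0,0],0]])

```text
time_s: 10.1
tcp_pos: [0.4852, -0.3969, 0.151]
ee_rot: [[-0.956, -0.294, -0.005], [-0.294, 0.956, 0.003], [0.004, 0.004, -1.0]]
wrist_force: [-0.1, 0.7, -2.3]
gripper_width: 0.48
gripper_force: 29.9
```

Request:
apply_moves(moves=[[[0,0,0.012],0],[[0,0,0.012],0],[[0,0,0.012],0],[[0,0,0.008],0],[[0,0,0],0]])

```text
time_s: 10.52
tcp_pos: [0.4861, -0.3981, 0.1089]
ee_rot: [[-0.956, -0.293, -0.001], [-0.293, 0.956, 0.001], [0.001, 0.001, -1.0]]
wrist_force: [-0.1, -0.1, -1.7]
gripper_width: 0.485
gripper_force: 29.9
```

Request:
apply_moves(moves=[[[0,0,0.006],0],[[0,0,0.005],0],[[0,0,0.003],0],[[0,0,0],0],[[0,0,0],0]])

```text
time_s: 10.93
tcp_pos: [0.4863, -0.3989, 0.0957]
ee_rot: [[-0.956, -0.293, -0.0], [-0.293, 0.956, -0.0], [0.0, -0.0, -1.0]]
wrist_force: [0.1, -0.7, -1.4]
gripper_width: 0.479
gripper_force: 29.9
```

Request:
apply_moves(moves=[[[0,0,0.0015],0],[[0,0,0.001],0],[[0,0,0],0],[[0,0,0],0]])

```text
time_s: 11.27
tcp_pos: [0.4867, -0.3991, 0.0941]
ee_rot: [[-0.956, -0.293, 0.001], [-0.293, 0.956, -0.001], [-0.001, -0.001, -1.0]]
wrist_force: [-0.0, 1.4, 3.7]
gripper_width: 0.478
gripper_force: 29.9
```

Seated (upward force now appears, as it did at the grasp). Release and check.

Request:
apply_moves(moves=[[[0,0,0],0],[[0,0,0],0],[[0,0,0],0],[[0,0,0],0],[[0,0,0],0]], hand=0.087)

```text
time_s: 11.68
tcp_pos: [0.4862, -0.3988, 0.0928]
ee_rot: [[-0.956, -0.293, -0.0], [-0.293, 0.956, 0.0], [0.0, 0.0, -1.0]]
wrist_force: [0.4, 0.1, -0.3]
gripper_width: 0.771
gripper_force: 0.0
```

Request:
apply_moves(moves=[[[0,0,0],0],[[0,0,0],0],[[0,0,0],0],[[0,0,-0.01],0],[[0,0,-0.02],0]])

```text
time_s: 12.1
tcp_pos: [0.4847, -0.3978, 0.1211]
ee_rot: [[-0.956, -0.292, -0.005], [-0.292, 0.956, 0.003], [0.004, 0.004, -1.0]]
wrist_force: [-0.3, 0.6, 0.0]
gripper_width: 0.992
gripper_force: 0.0
```

Request:
apply_moves(moves=[[[0,0,-0.03],0],[[0,0,-0.035],0],[[0,0,-0.035],0],[[0,0,0],0],[[0,0,0],0]])

```text
time_s: 12.52
tcp_pos: [0.4874, -0.3994, 0.227]
ee_rot: [[-0.956, -0.293, 0.006], [-0.293, 0.956, -0.003], [-0.005, -0.005, -1.0]]
wrist_force: [-0.9, 0.4, -0.4]
gripper_width: 0.999
gripper_force: 0.0
```

Run:
```python
from h import *
np.set_printoptions(precision=4,suppress=True)
s=r.sense(); R=np.array(s["ee_rot"]);T=np.array(s["tcp_pos"]);print(T,s["gripper_width"])
c=imaging.capture("wrist"); cv2.imwrite("pics/w5.png",c["frame"])
for k,z in dict(thermometer=.014,thermometer_grip=.112,holster=0).items():
    for m in models.place_of(c,k)[:1]: p=px(m["at"]); print(k,round(m["confidence"],2),p.round(1),onz(c,p,z)[0][:2])
from tile import green
c=imaging.capture("top")
print(green(c)[0])
# shelf outline at z .04 in top
for uv in [(228.3,149),(364,161),(222,220.5),(359.5,231.5)]: print("shelf",onz(c,uv,.04)[0][:2])
```

```text
[ 0.4874 -0.3994  0.227 ] 0.999397000036844
thermometer 0.88 [285.2 182.2] [ 0.4878 -0.3974]
thermometer_grip 0.86 [282.2 208.3] [ 0.492 -0.399]
holster 0.63 [465.1   9.3] [ 0.2431 -0.2621]
(np.int32(364), array([299.1, 190.7]), (522.6323852539062, -41.49522399902344), (67.97965240478516, 40.38006591796875), 31.664661407470703)
shelf [0.636  0.1551]
shelf [ 0.6096 -0.2216]
shelf [0.4385 0.1673]
shelf [ 0.4138 -0.2092]
```

View pics/w5.png

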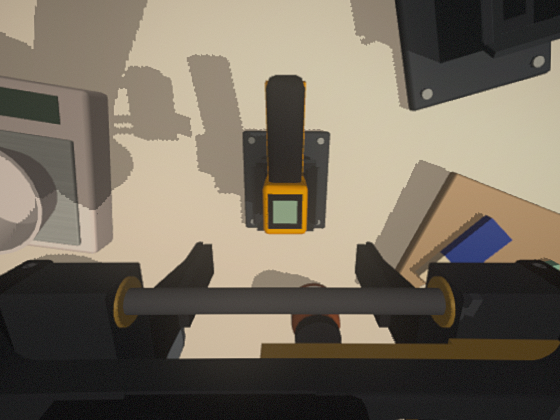

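Request:
apply_moves(moves=[[[-0.0057,0.015,0],0],[[-0.0113,0.0298,0],0],[[-0.0113,0.0298,0],0],[[-0.0113,0.0298,0],0],[[-0.0113,0.0298,0],0]], hand=0.07)

```text
time_s: 13.18
tcp_pos: [0.495, -0.2536, 0.2221]
ee_rot: [[-0.956, -0.292, -0.002], [-0.292, 0.956, 0.0], [0.002, 0.001, -1.0]]
wrist_force: [0.2, 0.6, 0.8]
gripper_width: 0.82
gripper_force: 0.0
```

Request:
apply_moves(moves=[[[-0.0113,0.0298,0],0],[[-0.0113,0.0298,0],0],[[-0.0113,0.0298,0],0],[[-0.0113,0.0298,0],0],[[-0.0113,0.0298,0],0]])

```text
time_s: 13.6
tcp_pos: [0.5053, -0.0945, 0.2224]
ee_rot: [[-0.956, -0.293, -0.001], [-0.293, 0.956, -0.0], [0.001, 0.0, -1.0]]
wrist_force: [0.7, 0.3, 0.8]
gripper_width: 0.804
gripper_force: 0.0
```

Request:
apply_moves(moves=[[[-0.0113,0.0298,0],0],[[-0.0057,0.015,0],0],[[0,0,0],-4.9],[[0,0,0],-4.9],[[0,0,0],-4.9]])

```text
time_s: 14.02
tcp_pos: [0.5085, -0.0476, 0.2223]
ee_rot: [[-0.847, -0.531, -0.002], [-0.531, 0.847, -0.0], [0.002, 0.001, -1.0]]
wrist_force: [-0.2, 0.1, 0.1]
gripper_width: 0.8
gripper_force: 0.0
```

Request:
apply_moves(moves=[[[0,0,0],0],[[0,0,0],0]])

```text
time_s: 14.18
tcp_pos: [0.5087, -0.0483, 0.2225]
ee_rot: [[-0.852, -0.524, -0.001], [-0.524, 0.852, -0.0], [0.001, 0.0, -1.0]]
wrist_force: [-0.8, -0.9, -0.6]
gripper_width: 0.807
gripper_force: 0.0
```

Run:
```python
from tile import *
s=r.sense(); R=np.array(s["ee_rot"]);T=np.array(s["tcp_pos"]);print(T,R[:,1])
c=imaging.capture("wrist"); cv2.imwrite("pics/w6.png",c["frame"])
print(green(c)[0])
for k,z in dict(tile=.04,tile_label=.052,tile_grip=.052).items():
    for m in models.place_of(c,k)[:1]: p=px(m["at"]); print(k,round(m["confidence"],2),p.round(1),onz(c,p,z)[0][:2],((onz(c,p,z)[0]-T)@R)[:2])
```

```text
[ 0.5087 -0.0483  0.2225] [-0.5243  0.8515  0.0005]
(np.int32(1907), array([283.3, 200.2]), (519.1177368164062, -40.92717742919922), (68.72637939453125, 39.8316650390625), 31.87192153930664)
tile 0.8 [284.8 211.6] [ 0.5329 -0.0303] [-0.0303  0.0026]
tile_label 0.56 [283.3 243. ] [ 0.5652 -0.0126] [-0.0671  0.0007]
tile_grip 0.79 [282.  192.2] [ 0.5109 -0.0477] [-0.0024 -0.0007]
```

View pics/w6.png

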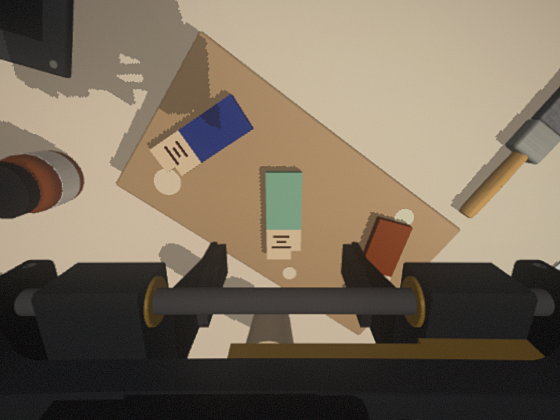

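Request:
apply_moves(moves=[[[0,0,0.02],0],[[0,0,0.035],0],[[0,0,0.035],0],[[0,0,0.03],0],[[0,0,0.02],0]])

```text
time_s: 14.8
tcp_pos: [0.5074, -0.0491, 0.0802]
ee_rot: [[-0.852, -0.524, -0.004], [-0.524, 0.852, -0.0], [0.004, 0.002, -1.0]]
wrist_force: [0.4, 0.0, 0.6]
gripper_width: 0.806
gripper_force: 0.0
```

Request:
apply_moves(moves=[[[0,0,0.012],0],[[0,0,0.008],0],[[0,0,0.006],0],[[0,0,0.003],0],[[0,0,0],0]])

```text
time_s: 15.22
tcp_pos: [0.5093, -0.0487, 0.054]
ee_rot: [[-0.851, -0.526, 0.0], [-0.526, 0.851, 0.0], [-0.0, -0.0, -1.0]]
wrist_force: [0.4, -0.5, 0.2]
gripper_width: 0.803
gripper_force: 0.0
```

Request:
apply_moves(moves=[[[0,0,0.002],0],[[0,0,0.002],0],[[0,0,0.002],0],[[0,0,0],0],[[0,0,0],0]])

```text
time_s: 15.63
tcp_pos: [0.5092, -0.0487, 0.0482]
ee_rot: [[-0.851, -0.526, 0.0], [-0.526, 0.851, 0.0], [-0.0, -0.0, -1.0]]
wrist_force: [-0.5, 0.2, -0.4]
gripper_width: 0.802
gripper_force: 0.0
```

Run:
```python
from h import *
np.set_printoptions(precision=4,suppress=True)
s=r.sense(); print(s["tcp_pos"],s["wrist_force"],s["joints"])
# near shelf edge as seen in wrist picture 6: reuse file with pose then
T=np.array([.5087,-.0483,.2225])
c=imaging.capture("top"); cv2.imwrite("pics/t7.png",c["frame"])
```

```text
[ 0.5092 -0.0487  0.0482] [-0.533   0.1861 -0.3872] [ 12.7385  22.8106 -27.9439   0.0006 -39.2273 -71.0157]
```

Request:
apply_moves(moves=[[[0,0,0.002],0],[[0,0,0.002],0],[[0,0,0.0015],0],[[0,0,0],0],[[0,0,0],0]])

```text
time_s: 16.1
tcp_pos: [0.5091, -0.0487, 0.0424]
ee_rot: [[-0.851, -0.526, -0.0], [-0.526, 0.851, -0.0], [0.0, 0.0, -1.0]]
wrist_force: [0.4, -0.3, -0.0]
gripper_width: 0.81
gripper_force: 0.0
```

Request:
apply_moves(moves=[[[0,0,0],0],[[0,0,0],0],[[0,0,0],0],[[0,0,0],0],[[0,0,0],0]], hand=0.03)

```text
time_s: 16.52
tcp_pos: [0.5092, -0.0487, 0.0426]
ee_rot: [[-0.851, -0.526, 0.0], [-0.526, 0.851, 0.0], [-0.0, -0.0, -1.0]]
wrist_force: [-0.1, -0.6, 0.4]
gripper_width: 0.509
gripper_force: 0.0
```

Request:
apply_moves(moves=[[[0,0,0],0],[[0,0,0],0],[[0,0,0],0],[[0,0,0],0],[[0,0,0],0]])

```text
time_s: 16.93
tcp_pos: [0.5092, -0.0487, 0.0426]
ee_rot: [[-0.851, -0.526, 0.0], [-0.526, 0.851, -0.0], [-0.0, -0.0, -1.0]]
wrist_force: [-0.6, 1.1, 0.5]
gripper_width: 0.479
gripper_force: 30.0
```

Request:
apply_moves(moves=[[[0,0,-0.008],0],[[0,0,-0.015],0],[[0,0,-0.02],0],[[0,0,-0.017],0],[[0,0,0],0]])

```text
time_s: 17.35
tcp_pos: [0.5116, -0.0485, 0.1063]
ee_rot: [[-0.85, -0.526, 0.007], [-0.526, 0.85, 0.001], [-0.007, -0.003, -1.0]]
wrist_force: [-0.1, -0.3, -0.9]
gripper_width: 0.474
gripper_force: 30.0
```

Request:
apply_moves(moves=[[[0,0,0],6.0],[[0,0,0],6.0],[[0,0,0],6.0],[[0,0,0],6.0],[[0,0,0],6.0]])

```text
time_s: 17.77
tcp_pos: [0.5085, -0.0488, 0.1019]
ee_rot: [[-1.0, -0.025, -0.001], [-0.025, 1.0, 0.0], [0.001, 0.0, -1.0]]
wrist_force: [0.1, 0.5, -1.2]
gripper_width: 0.475
gripper_force: 30.0
```

Request:
apply_moves(moves=[[[0,0,0],5.7],[[0.017,0.001,0],0],[[0.025,0.002,0],0],[[0.025,0.002,0],0],[[0.025,0.002,0],0]])

```text
time_s: 18.18
tcp_pos: [0.4162, -0.0355, 0.1018]
ee_rot: [[-0.998, 0.07, -0.002], [0.07, 0.998, -0.0], [0.002, -0.0, -1.0]]
wrist_force: [1.2, -1.4, 0.0]
gripper_width: 0.476
gripper_force: 30.0
```

Request:
apply_moves(moves=[[[0.02,0.001,0],0],[[0.015,0,0],0],[[0,0,0],0],[[0,0,0],0],[[0,0,0],0]])

```text
time_s: 18.6
tcp_pos: [0.3839, -0.0317, 0.1027]
ee_rot: [[-0.998, 0.069, 0.001], [0.069, 0.998, 0.0], [-0.001, 0.0, -1.0]]
wrist_force: [0.2, 0.0, -1.0]
gripper_width: 0.481
gripper_force: 30.0
```

Run:
```python
from tile import *
s=r.sense(); R=np.array(s["ee_rot"]);T=np.array(s["tcp_pos"]);print(T,R,s["wrist_force"],s["joints"],s["gripper_width"])
ims=[]
c=imaging.capture("wrist"); ims.append(cv2.resize(c["frame"],(400,300)))
print(green(c,T[2]+.009)[0])
c=imaging.capture("scene"); ims.append(cv2.resize(c["frame"][110:290,160:400],(400,300)))
cv2.imwrite("pics/m8.png",np.hstack(ims))
```

```text
[ 0.3839 -0.0317  0.1027] [[-0.9976  0.0691  0.0011]
 [ 0.0691  0.9976  0.0001]
 [-0.0011  0.0002 -1.    ]] [ 0.2452  0.0243 -0.9961] [  19.7908    6.7848  -41.0017    0.0197  -42.1522 -113.7655] 0.4809093057800623
(np.int32(3447), array([283.6, 261.8]), (379.32598876953125, -30.478689193725586), (41.98668670654297, 34.74419403076172), 86.03466033935547)
```

View pics/m8.png

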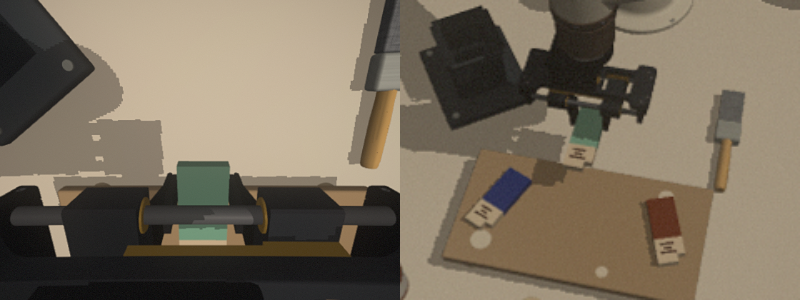

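Request:
apply_moves(moves=[[[0,0,0.01],0],[[0,0,0.018],0],[[0,0,0.015],0],[[0,0,0.01],0],[[0,0,0.003],0]])

```text
time_s: 19.12
tcp_pos: [0.3827, -0.0323, 0.045]
ee_rot: [[-0.998, 0.07, -0.003], [0.07, 0.998, -0.001], [0.003, -0.001, -1.0]]
wrist_force: [0.3, 0.3, -1.5]
gripper_width: 0.48
gripper_force: 30.0
```

Request:
apply_moves(moves=[[[0,0,0.002],0],[[0,0,0.003],0],[[0,0,0.003],0],[[0,0,0.003],0],[[0,0,0.003],0]])

```text
time_s: 19.53
tcp_pos: [0.3835, -0.0319, 0.0332]
ee_rot: [[-0.998, 0.069, 0.001], [0.069, 0.998, 0.0], [-0.001, 0.0, -1.0]]
wrist_force: [-2.8, -0.3, 6.2]
gripper_width: 0.476
gripper_force: 30.0
```

Run:
```python
from h import *
s=r.sense(); print(s["tcp_pos"],s["wrist_force"],s["moment"],s["gripper_width"])
```

```text
[ 0.38345406 -0.03188806  0.03322282] [-2.80755062 -0.26774639  6.21163301] [-0.07689116  0.45061865 -0.07482909] 0.4762922601476545
```

Contact at about 7 N: the tile is pivoting on the shelf edge. Continue down.

Request:
apply_moves(moves=[[[0,0,0.003],0],[[0,0,0.003],0],[[0,0,0.003],0],[[0,0,0.003],0],[[0,0,0.002],0]])

```text
time_s: 19.95
tcp_pos: [0.3851, -0.0315, 0.0196]
ee_rot: [[-0.998, 0.069, 0.005], [0.069, 0.998, 0.001], [-0.005, 0.001, -1.0]]
wrist_force: [-0.3, -1.0, 6.4]
gripper_width: 0.479
gripper_force: 30.0
```

Request:
apply_moves(moves=[[[0,0,0.003],0],[[0,0,0.003],0],[[0,0,0.003],0],[[0,0,0.002],0],[[0,0,0.002],0]])

```text
time_s: 20.37
tcp_pos: [0.3864, -0.0313, 0.009]
ee_rot: [[-0.998, 0.066, 0.006], [0.066, 0.998, 0.001], [-0.006, 0.001, -1.0]]
wrist_force: [-5.5, -2.2, 42.4]
gripper_width: 0.478
gripper_force: 30.0
```

Run:
```python
from h import *
s=r.sense(); print(s["tcp_pos"],s["wrist_force"],s["moment"],s["gripper_width"])
ims=[]
c=imaging.capture("wrist"); ims.append(cv2.resize(c["frame"],(400,300)))
c=imaging.capture("scene"); ims.append(cv2.resize(c["frame"][110:230,200:360],(400,300)))
cv2.imwrite("pics/m9.png",np.hstack(ims))
```

```text
[ 0.38639112 -0.03133178  0.00899408] [-5.45347611 -2.21141721 42.44272192] [-0.80644484  1.57858554  0.00463289] 0.47780576144952414
```

View pics/m9.png

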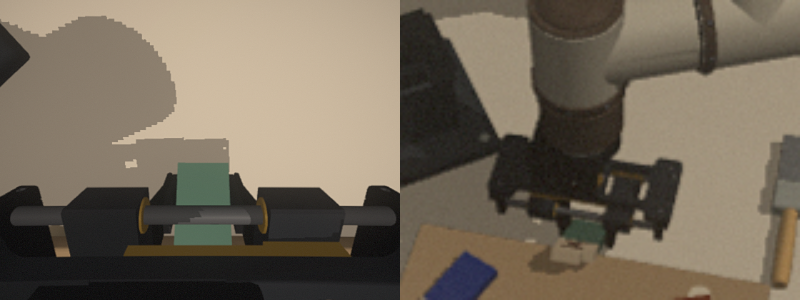

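Request:
apply_moves(moves=[[[0,0,-0.005],0],[[0,0,-0.01],0],[[0,0,-0.02],0],[[0,0,-0.03],0],[[0,0,-0.03],0]])

```text
time_s: 20.88
tcp_pos: [0.3827, -0.0321, 0.1017]
ee_rot: [[-0.998, 0.069, -0.001], [0.069, 0.998, -0.0], [0.001, -0.0, -1.0]]
wrist_force: [0.8, -0.1, -0.9]
gripper_width: 0.482
gripper_force: 30.0
```

Request:
apply_moves(moves=[[[0,0,-0.03],0],[[0,0,-0.03],0],[[0,0,-0.03],0],[[0,0,-0.01],0],[[0,0,0],0]])

```text
time_s: 21.3
tcp_pos: [0.3851, -0.0314, 0.204]
ee_rot: [[-0.998, 0.069, 0.009], [0.069, 0.998, 0.003], [-0.009, 0.003, -1.0]]
wrist_force: [-0.4, -0.5, -0.4]
gripper_width: 0.479
gripper_force: 30.0
```

Run:
```python
from h import *
np.set_printoptions(precision=4,suppress=True)
s=r.sense(); print(s["tcp_pos"],s["wrist_force"],s["gripper_width"],s["gripper_force"])
c=imaging.capture("scene"); cv2.imwrite("pics/s10.png",c["frame"])
T=np.array(s["tcp_pos"]);p=proj(c,[T])[0].astype(int);print(p)
a=c["frame"][p[1]-50:p[1]+70,p[0]-80:p[0]+80]
c=imaging.capture("wrist")
cv2.imwrite("pics/m10.png",np.hstack([cv2.resize(a,(400,300),interpolation=cv2.INTER_CUBIC),cv2.resize(c["frame"][180:360,160:400],(400,300))]))
```

```text
[ 0.3851 -0.0314  0.204 ] [-0.4304 -0.4837 -0.4139] 0.478878697848339 29.99357816472184
[273 158]
```

View pics/m10.png

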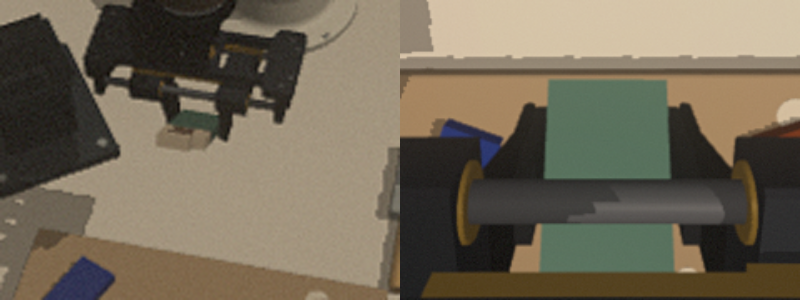

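Request:
apply_moves(moves=[[[0,0.012,0],0],[[0,0.022,0],0],[[0,0.03,0],0],[[0,0.03,0],0],[[0,0.03,0],0]])

```text
time_s: 21.82
tcp_pos: [0.3905, 0.0924, 0.1987]
ee_rot: [[-0.998, 0.07, -0.003], [0.07, 0.998, -0.002], [0.003, -0.002, -1.0]]
wrist_force: [0.5, -0.9, -0.7]
gripper_width: 0.479
gripper_force: 30.0
```

Request:
apply_moves(moves=[[[0,0.03,0],0],[[0,0.03,0],0],[[0,0.03,0],0],[[0,0.03,0],0],[[0,0.03,0],0]])

```text
time_s: 22.23
tcp_pos: [0.401, 0.2421, 0.1984]
ee_rot: [[-0.998, 0.069, -0.003], [0.069, 0.998, -0.003], [0.003, -0.003, -1.0]]
wrist_force: [0.4, -0.7, -0.5]
gripper_width: 0.481
gripper_force: 30.0
```

Request:
apply_moves(moves=[[[0,0.03,0],0],[[0,0.03,0],0],[[0,0.03,0],0],[[0,0.03,0],0],[[0,0.028,0],0]])

```text
time_s: 22.65
tcp_pos: [0.4115, 0.3899, 0.1978]
ee_rot: [[-0.998, 0.069, -0.003], [0.069, 0.998, -0.004], [0.003, -0.004, -1.0]]
wrist_force: [0.8, -0.1, -1.1]
gripper_width: 0.479
gripper_force: 30.0
```

Request:
apply_moves(moves=[[[0.002,0.018,0],0],[[0,0.008,0],0],[[0,0,0],0],[[0,0,0],0],[[0,0,0],0]])

```text
time_s: 23.07
tcp_pos: [0.4119, 0.4137, 0.1998]
ee_rot: [[-0.998, 0.07, -0.001], [0.07, 0.998, -0.002], [0.001, -0.002, -1.0]]
wrist_force: [0.2, 0.5, -0.8]
gripper_width: 0.484
gripper_force: 30.0
```

Run:
```python
from h import *
np.set_printoptions(precision=4,suppress=True)
s=r.sense(); T=np.array(s["tcp_pos"]);R=np.array(s["ee_rot"]);print(T,s["wrist_force"],s["gripper_width"],s["gripper_force"])
for n in("scene","top","wrist"):
    c=imaging.capture(n); cv2.imwrite(f"pics/{n}11.png",c["frame"])
    print(n,"tcp",proj(c,[T])[0])
    for th in (0,25,37,50):
        t=np.radians(th); ex=-R[:,0]*np.cos(t)+np.array([0,0,np.sin(t)]); ez=np.cross(ex,R[:,1]); g=T+[0,0,.007]
        print(th,proj(c,[g+.067*ex+.006*ez,g+.034*ex-.006*ez,g])[:].round(1).tolist())
    for k in("tile_label","tile","tile_grip"):
        for m in models.place_of(c,k)[:2]: print(k,round(m["confidence"],2),px(m["at"]).round(1))
    for m in models.cut_out(c,"tile")[:2]:
        print("cut",round(m["confidence"],2),(np.array(m["extent"])*[560,420,560,420]).round())
```

```text
[0.4119 0.4137 0.1998] [ 0.2369  0.5453 -0.7534] 0.4837409366295084 29.99358271888923
scene tcp [461.422  189.3575]
0 [[462.3, 210.1], [461.1, 201.0], [462.3, 187.6]]
25 [[466.0, 199.8], [463.0, 197.1], [462.3, 187.6]]
37 [[467.6, 193.8], [463.9, 194.4], [462.3, 187.6]]
50 [[469.1, 186.9], [464.8, 191.2], [462.3, 187.6]]
tile_label 0.71 [465.2 192.3]
tile 0.64 [464.5 194.7]
tile_grip 0.91 [459.7 185.6]
cut 0.75 [452. 184.  24.  18.]
top tcp [108.195  227.7193]
0 [[109.4, 198.9], [109.7, 213.3], [107.1, 227.7]]
25 [[104.3, 201.7], [107.2, 213.2], [107.1, 227.7]]
37 [[101.9, 205.0], [106.0, 214.2], [107.1, 227.7]]
50 [[99.5, 209.8], [104.7, 215.9], [107.1, 227.7]]
tile_label 0.5 [102.8 206.8]
tile 0.87 [106.2 213.5]
cut 0.8 [ 91. 195.  25.  18.]
wrist tcp [280.1092 259.6295]
0 [[280.2, 363.6], [280.3, 307.7], [280.0, 265.2]]
25 [[279.5, 392.5], [279.9, 322.6], [280.0, 265.2]]
37 [[279.1, 400.5], [279.8, 326.8], [280.0, 265.2]]
50 [[278.6, 402.1], [279.6, 328.5], [280.0, 265.2]]
tile 0.94 [282.5 323.2]
tile_grip 0.79 [285.2 268.4]
tile_grip 0.73 [287.1 325.2]
cut 0.7 [246. 223.  78. 119.]
```

Request:
apply_moves(moves=[[[0,0,0],0],[[0,0,0],0],[[0,0,0],0],[[0,0,0],0],[[0,0,0],0]])

```text
time_s: 24.23
tcp_pos: [0.4121, 0.4151, 0.2005]
ee_rot: [[-0.998, 0.069, -0.0], [0.069, 0.998, -0.0], [0.0, -0.0, -1.0]]
wrist_force: [0.0, -0.6, -0.9]
gripper_width: 0.482
gripper_force: 30.0
```

Run:
```python
from h import *
c=imaging.capture("top"); ref=cv2.imread("pics/top0.png")
for k,z in dict(thermometer_grip=.112,tile_cobalt=.04,tile_rust=.04,mat=0).items():
    for m in models.place_of(c,k)[:1]: print(k,round(m["confidence"],2),px(m["at"]).round(1),onz(c,px(m["at"]),z)[0][:2].round(3))
d=cv2.absdiff(c["frame"],ref).max(2)
print("tile regions diff",d[165:215,232:262].mean(),d[175:220,325:360].mean())
print(r.sense()["joint_velocities"]); print(r.finish_job())
```

```text
thermometer_grip 0.57 [438.5 204.3] [ 0.486 -0.403]
tile_cobalt 0.97 [338.1 197.4] [ 0.507 -0.15 ]
tile_rust 0.67 [244.9 189.2] [0.525 0.107]
mat 0.94 [138.6 207.1] [0.474 0.407]
tile regions diff 2.7986666666666666 2.9346031746031747
[-0.01793632 -0.05582803  0.01237379  0.00811312  0.00810395 -0.03875418]
the job is handed in; nothing more can be done
None
```

The job is handed in, with no verdict returned: I held the thermometer steady on the celadon tile for over a second and put it back in its holster; the tile is now held still by its glazed end, code up over the mat, label about 25 cm above the bench and tipped an estimated 37–40° (measured by camera).

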